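# Free and press the test jig plunger

### The job

The test jig on the bench is locked: a black keeper fork sits around the plunger's stem, under its round head. Slide the fork out and lay it, without dropping it, flat and handle up inside the low empty tray; then press the plunger head with the closed fingers all the way down to its stop, keep it down for about a second and let it spring back up. The ring lamp hangs close over the plunger, so come in from the jig's open side with the tool leaning; do not push the lamp and leave the other things where they are.

Things in the scene. Friction and masses are not known exactly. Their poses are not given: they have to be found in the camera images.
- jig: Fixed hand test jig: dark base plate 190 x 120 x 14 mm, column at the back, aluminium bridge 70 mm wide from x = -70 to +95 mm, its flat top 74 mm above the bench. Origin: on the plunger's vertical axis at bench level. Its -x side is the open front, facing the robot within about 15 degrees; +x is the back, with the lamp.
- plunger (a joint): Travel of the spring plunger in m: 0 up, grows as pressed, stop at 0.012. About 2 N starts it moving, about 10 N holds it at the stop; springs back when let go. While the fork is in, it cannot go down more than about 2 mm.
- plunger_top (a point): Centre of the flat top of the plunger's round aluminium head (44 mm diameter, 16 mm thick, on a 12 mm stem); 108 mm above the bench when up, 96 mm at the stop. The underside of the raised head is 18 mm above the bridge.
- fork: Loose black plastic keeper fork, 0.1 kg: flat U-shaped plate 107 x 44 x 16 mm with an upright handle, lying on the bridge under the head (2 mm gap). Origin: in the slot on the stem's axis, at the underside. The 18 mm slot runs along x; two prongs end at x = +22 mm, the solid part spans x = -14 to -85 mm. Put in up to 28 degrees either side of the jig's front.
- fork_grip (a point): Middle of the fork's handle, 42 mm above the fork's underside and 65 mm from the fork's origin along its -x: an upright tab 12 mm thick (fork y), 40 mm long (fork x), its top 56 mm and its foot 16 mm above the underside. Axes as the fork's, z up.
- fork_mid (a point): Middle of the fork's 107 x 44 mm outline, at its underside (31.5 mm from the origin along the fork's -x). The fork comes out level along its own -x, at least 50 mm before it can be lifted past the head.
- tray: Low empty grey open tray, fixed: 170 mm (x) x 110 mm (y) outside, walls 5 mm thick and 22 mm high, floor 5 mm thick. Origin: centre of the underside. Stands left or right of the jig. The fork fits flat only with its length along the tray's x, roughly.
- lamp: Fixed white open ring lamp on a post. Origin: on the bench below the ring's centre. Ring: 156 mm outer, 116 mm inner diameter, tube 20 mm thick, its underside 202 mm above the bench; it hangs over the jig from the back, its near edge 10 to 18 mm in front of the plunger's axis (jig -x). Post 227 mm high, 20 mm thick, on a foot 100 mm in diameter, at x = +115, y = +105 mm from the origin.
- bin: Bystander: square grey bin 110 x 110 x 60 mm holding small parts, fixed, on the other side of the jig from the tray. Origin: centre of the underside.
- spool: Bystander: loose metal solder spool standing upright, 60 mm diameter, 60 mm high. Origin: centre of the underside.
- driver: Bystander: loose screwdriver, 170 mm long, lying on the bench. Its length is along its x.
- case: Bystander: loose empty white enclosure, open at the top, 120 x 80 x 55 mm. Origin: centre of the underside.
Not all that is in view belongs to the job. What is shaped like the fork but red is not meant. There is more than one size of the tray; the one meant has the size given above.

How it is judged:
On the way, in this order (a step that is already met when the one before it is completed fails the run):
1. the fork lies flat in the low tray and is let go, the plunger not pressed (x of fork_mid in the frame of tray between -0.04 and 0.04 m and y of fork_mid in the frame of tray between -0.04 and 0.04 m and height (world z) of fork_mid below 0.012 m and angle between fork's own z axis and vertical below 0.1 rad and contact force between the fingers and fork below 0.1 N and linear speed of fork below 0.03 m/s and value of joint plunger below 0.004 m), for 0.2 s.
2. the plunger head is pressed by the fingers to its stop and kept there, the fork lying in the tray (value of joint plunger above 0.0105 m and contact force between the fingers and plunger above 1 N and x of fork_mid in the frame of tray between -0.04 and 0.04 m and y of fork_mid in the frame of tray between -0.04 and 0.04 m and height (world z) of fork_mid below 0.012 m and angle between fork's own z axis and vertical below 0.1 rad), for 0.5 s.
At the end, for the whole second after the job is handed in: Fork flat (0.1 rad) on the low tray's floor, its middle within 40 mm of the tray's centre along each tray axis and under 12 mm above the bench, let go and at rest; the plunger, after half a second at its stop (over 10.5 of 12 mm), is up again (under 2 mm) (x of fork_mid in the frame of tray between -0.04 and 0.04 m and y of fork_mid in the frame of tray between -0.04 and 0.04 m and height (world z) of fork_mid below 0.012 m and angle between fork's own z axis and vertical below 0.1 rad and contact force between the fingers and fork below 0.1 N and linear speed of fork below 0.03 m/s and value of joint plunger below 0.002 m); the robot touches nothing.
It fails at once if the lamp is pushed (more than 4 N) (contact force between anything else and lamp above 4 N).
It fails at once if the fork is dropped or thrown (falls free faster than 0.7 m/s) (contact force between the fingers and fork below 0.1 N and linear speed of fork above 0.7 m/s).
It fails at once if the spool, screwdriver or enclosure is moved more than 20 mm (distance of any of spool, driver, case from where it was at the start of the episode above 0.02 m).
It fails at once if the bin is pushed (more than 15 N) (contact force between anything else and bin above 15 N).
It also fails if it takes over 51 s, if anything falls off the work surface, if the arm or the gripper's body presses on something with over 40 N, if the wrist force passes 120 N, or if a joint passes its speed limit or range.

### The arm

A 7-joint arm with a two-finger parallel gripper is mounted at the origin on the work surface. World frame = base frame: x ahead of the robot, y to its left, z up, the work surface at z = 0. Lengths are in m, angles in rad, forces in N, time in s.
With the tool pointing down it reaches from about 0.35 to 0.9 m from the base axis. Payload 8.1 kg.
Tool frame: the origin (TCP) lies on the mounting face of the last link; the fingertips stand 173 mm ahead of it and the grasp point (between the pads) lies 155 mm ahead of it (tip_extent is the distance from the TCP to the fingertips, in m); z points along the fingers, y is the line along which they close (so a half turn about z gives the same grasp; the last joint's range is limited). The gripper opens to 85 mm and grips with 20 to 120 N. Pads are 22 mm wide; open, the fingers measure 114 mm over their backs; the gripper's body (76 mm by 85 mm) begins 54 mm behind the grasp point. The pads swing forward as they close: fully open they stand 13 mm farther back than shut.
Start: joints at [1.028, 0.434, 0.025, 1.573, -0.012, 1.134, -0.075], TCP at [0.266, -0.566, 0.405] pointing down, gripper open.
Joint ranges: [-2.62, 2.62], [-0.44, 2.09], [-1.27, 1.32], [0.08, 2.57], [-1.32, 4.46], [0.12, 2], [-2.74, 2.74]. Speed limits (rad/s): [2.22, 2.22, 3.01, 3.01, 3.14, 3.14, 3.14].

### API

Orientations are given as [roll, pitch, yaw] about the fixed x, y, z axes, in that order (R = Rz(yaw) Ry(pitch) Rx(roll)).
In Python, from rig import state, get_image, camera_model, finish_job, silhouettes, landmark_of, tip_extent gives the robot as it stands.
- The arm moves only by the shell command python3 -m inch 'ROWS' [FORCE]. ROWS is JSON, a list of rows, each a list of 3 entries, a list of its own where there are three numbers: the shift along the tool's x, y, z normalised to -1 to 1, where 1 is 0.02 m, then the turn, a rotation vector about the tool's x, y, z normalised to -1 to 1, where 1 is 4 degrees, then the closure, from 0 (fully open) to 1 (shut). A call has exactly 5 rows; each row shifts and turns the commanded pose from where the row before left it, along the tool's axes as they then stand; what a row does not reach is not made up. A row lasts 1/12 s, in which the tool goes at most 41.7 mm and 7.16 degrees, less where a joint would pass 70% of its speed; a pose out of reach is approached as far as the arm can. A call with a number of a shift or a turn outside -1 to 1 is refused whole. A call with a gripper value outside its range is refused whole. The fingers move at their own pace and stop on an object; FORCE is the grip in N (left out, the last holds). Time passes only in rows, so rows that do not move let the fingers close, or fill a call up. It gives the time, the measured TCP pose, the force, the opening and the grip force at its end, in the units of the state.
- state(): the state, without advancing time (a new reading comes with each control period).
- get_image(name): name is "scene" or "top" or "wrist"; returns the picture (420x560x3 uint8, red, green, blue); there is no depth.
- camera_model(name): a dict with "fovy" (degrees; the focal length in pixels is half the picture's height over the tangent of half this angle, whatever the lens; pixels are square), "cx", "cy" (the principal point, pixels), "rvec" (rotation vector, rad) and "tvec" (3), from world to camera coordinates, as OpenCV has them. Camera axes: x right, y down, z forward; pixel columns grow to the right and rows downward; lengths in m; the calibration is good to about 2 mm. The wrist camera is an equidistant fisheye: a pixel r from the principal point sees the ray r / f radians off the axis. A picture is of the moment at which its call begins: read the wrist's pose just before it. camera_model takes no time and is no camera call; for the wrist camera it gives the pose at the moment of the call.
- finish_job(): hands the job in; it is judged then, once.
Trained networks look in the newest picture that a camera, given by its name, has taken for a name from the list of things; names that differ only in an ending like _2 or _b are one class to them, and where a whole thing is asked for, a point or a joint stands for the part that bears it (a point fixed in the world has none). Each returns a list of dicts, best first, with "score" (0 to 1); they miss things now and then, are a little off and sometimes report something else, mostly with a low value. They report only what shows in the picture. A call takes as long as a camera call. They do not tell look-alikes from the thing itself.
- silhouettes(label, camera): "region" (420x560 bool, what is visible of it).
- landmark_of(label, camera): "location" ([x, y, z] in m, in world coordinates, good to about 4 mm: a listed point, or the origin of a listed thing).
The state is a dict: "time_s": time; "joint_pos": joint angles; "joint_vel": joint speeds; "tau": joint torques, N m; "tool_pos": TCP position; "tool_rot": TCP orientation; "ft_force": force on the tool from outside, world axes, zero at the start; "torque": the same for the moment, N m; "finger_gap": opening from 0.0 (shut) to 1.0 (fully open); "gripper_force": force on a finger pad.
Only numpy, scipy, OpenCV 4.12 (cv2) and the standard library are available. Lean on these libraries where they do the work, as an engineer would, in place of code of your own. Each camera call takes 0.05 s, during which the arm holds its last target. There are 200 camera calls.

## Working session

There is one attempt and no reset: what is moved stays moved. The work goes in short steps, Python scripts to look and compute and a shell command to move; the robot and the scene stay as the last step left them, time stands still between calls to the robot, and variables do not carry over. Pictures are saved under pics/ and viewed, at most 10 in all, crops included, and the job is handed in when it is done.

```bash
ls; mkdir -p pics; python3 - <<'E'
from rig import *
import cv2,numpy as np
print(state(), tip_extent)
for c in ["scene","top"]:
    im=get_image(c); cv2.imwrite(f"pics/{c}0.png",im[:,:,::-1])
    print(c,camera_model(c))
    for l in ["jig","plunger_top","fork","fork_grip","fork_mid","tray","lamp","bin","spool","driver","case"]:
        print(l,[(np.round(d["location"],3).tolist(),round(d["score"],2)) for d in landmark_of(l,c)])
E
```

```text
pics
{'time_s': 0.0, 'joint_pos': array([ 1.02839537,  0.4352363 ,  0.02495605,  1.57411938, -0.01160623,
        1.1340178 , -0.07509199]), 'joint_vel': array([ 0.00201446, -0.00094347,  0.00059704, -0.00143546,  0.0002256 ,
       -0.00113077,  0.00043614]), 'tau': array([ 1.44863985e-03, -6.70486164e+01,  1.02556206e+00, -3.16202974e+01,
        1.54727680e-02,  1.26900626e-02, -4.44998449e-06]), 'tool_pos': array([ 0.2659749 , -0.56531221,  0.40390866]), 'tool_rot': array([-3.13996239e+00,  1.35338001e-04,  4.39751746e-01]), 'ft_force': array([-0.32046228, -0.89920204, -0.47552013]), 'torque': array([-0.04213913, -0.02104342, -0.04523987]), 'gripper_force': 0.0, 'finger_gap': 0.9979743920763923} 0.1734
scene {'fovy': 43.339573697868424, 'cx': 276.05784505777024, 'cy': 212.11392212686934, 'rvec': array([ 2.29076119,  0.76274789, -0.27467899]), 'tvec': array([-0.35080798, -0.15976878,  1.81957347])}
jig [([0.579, 0.023, -0.002], 0.91)]
plunger_top [([0.577, 0.024, 0.109], 0.41)]
fork [([0.576, 0.029, 0.076], 0.91), ([0.573, -0.115, -0.003], 0.76)]
fork_grip [([0.53, -0.16, 0.044], 
[... 652 characters left out ...]
,  0.49240763,  1.09688069])}
jig [([0.572, 0.023, -0.0], 0.91), ([0.571, 0.029, 0.109], 0.64)]
plunger_top [([0.573, 0.032, 0.11], 0.48)]
fork [([0.571, 0.027, 0.076], 0.88), ([0.573, -0.114, -0.002], 0.68), ([0.414, -0.122, 0.003], 0.56), ([0.407, 0.054, 0.0], 0.44)]
fork_grip [([0.508, 0.028, 0.115], 0.98), ([0.531, -0.16, 0.04], 0.59)]
fork_mid [([0.543, 0.03, 0.076], 0.85), ([0.556, -0.136, -0.003], 0.59)]
tray [([0.228, -0.416, -0.004], 0.95), ([0.505, -0.302, 0.0], 0.71)]
lamp [([0.508, 0.291, -0.002], 0.45)]
bin [([0.507, 0.289, -0.0], 0.92)]
spool [([0.505, -0.304, -0.0], 0.61), ([0.413, -0.119, 0.002], 0.58)]
driver [([0.404, 0.052, 0.003], 0.72)]
case [([0.717, -0.26, 0.0], 0.85)]
```

View pics/scene0.png

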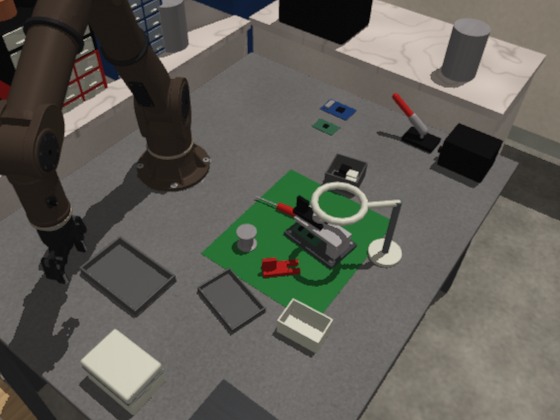

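View pics/top0.png

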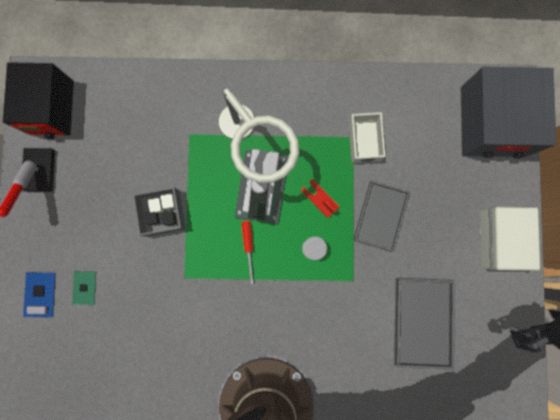

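The scene view shows the black fork at the jig (handle ~(308,210)), the red look-alike at (280,268), the small tray at (231,300), the large tray at (127,275), and the ring lamp at (340,203).

Candidates in the top view:
- **Fork:** black at the jig (~(262,195)) or red at (320,198). I choose the black one.
- **Tray:** (381,216) or (424,322). I choose by measured size.

```bash
cat > h.py <<'E'
from rig import *
import cv2,numpy as np
from scipy.spatial.transform import Rotation as R
def K(m): f=210/np.tan(np.radians(m["fovy"]/2)); return f
def back(c,uv,z,m=None):
    m=m or camera_model(c); f=K(m); Rm=R.from_rotvec(m["rvec"]).as_matrix(); uv=np.atleast_2d(uv).astype(float)
    p=(uv-[m["cx"],m["cy"]])/f
    if c=="wrist":
        r=np.linalg.norm(p,axis=1,keepdims=True); d=np.c_[p/np.maximum(r,1e-9)*np.sin(r),np.cos(r)]
    else: d=np.c_[p,np.ones(len(p))]
    d=d@Rm; o=-Rm.T@m["tvec"]
    return o+d*((z-o[2])/d[:,2])[:,None]
def lm(l,c): return [(np.round(d["location"],4).tolist(),round(d["score"],2)) for d in landmark_of(l,c)]
E
python3 - <<'E'
from h import *
im=get_image("top")
for d in silhouettes("tray","top"):
    p=np.argwhere(d["region"])[:,::-1]
    b=cv2.boxPoints(cv2.minAreaRect(p.astype(np.float32)))
    q=back("top",b,0.02)[:,:2]
    e=np.diff(np.vstack([q,q[:1]]),axis=0)
    print(d["score"],q.mean(0).round(4),np.linalg.norm(e,axis=1).round(3),np.degrees(np.arctan2(e[:,1],e[:,0])).round(1))
cv2.imwrite("pics/crop.png",cv2.resize(im[95:275,200:420],None,fx=3.3,fy=3.3,interpolation=cv2.INTER_CUBIC)[:,:,::-1])
for l in ["jig","fork","fork_grip","fork_mid","plunger_top"]: print(l,lm(l,"top"))
E
```

```text
0.87 [ 0.5062 -0.3026] [0.172 0.115 0.172 0.114] [ -15.5 -105.   164.1   75.2]
0.83 [ 0.2229 -0.4158] [0.236 0.162 0.236 0.16 ] [ -2.3 -91.  177.1  89.1]
0.58 [0.5777 0.0317] [0.034 0.048 0.034 0.048] [ -9.  -99.5 170.8  80.5]
jig [([0.5732, 0.0265, 0.002], 0.8)]
fork [([0.5741, -0.1128, -0.0012], 0.76), ([0.5723, 0.0271, 0.0752], 0.64)]
fork_grip [([0.5112, 0.0317, 0.1125], 0.73), ([0.5314, -0.1581, 0.0384], 0.66), ([0.4165, -0.1188, 0.0003], 0.15)]
fork_mid [([0.5546, -0.1336, -0.0002], 0.78), ([0.5473, 0.0278, 0.0775], 0.64)]
plunger_top [([0.57, 0.0269, 0.1088], 0.59)]
```

View pics/crop.png

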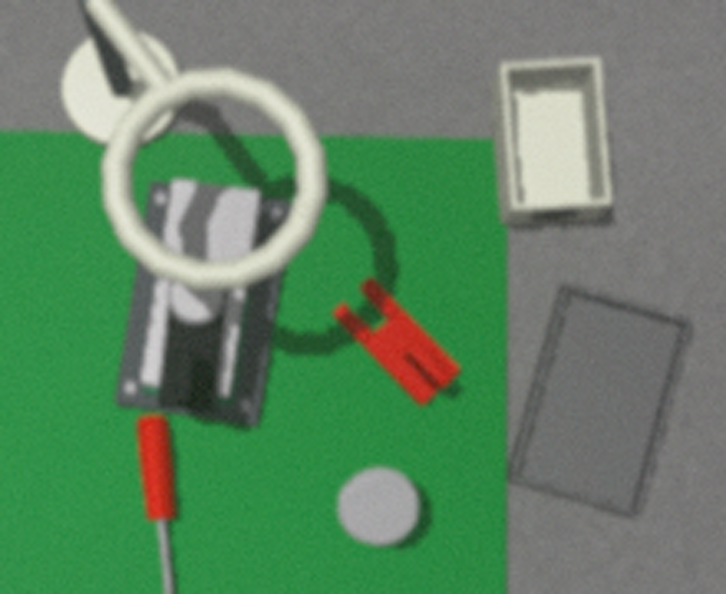

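The crop confirms the choice. The black fork lies under the aluminium head at crop (195,330), nearly straight along world x with its handle towards the robot. The red look-alike at (400,345) lies loose on the mat. The tray measuring 170x110 is the small one at (0.507,-0.303), yaw -15.5°.

```bash
cat >> h.py <<'E'
def pose(p,yaw,lean,ext):
    "TCP pose with the point ext ahead of TCP at p; degrees"
    c,s=np.cos(np.radians(yaw)),np.sin(np.radians(yaw)); C,S=np.cos(np.radians(lean)),np.sin(np.radians(lean))
    M=np.array([[C*c,C*s,S],[s,-c,0],[S*c,S*s,-C]]).T
    return np.array(p)-ext*M[:,2],M
def plan(p,yaw,lean,ext=.155):
    "turn first (tool axes, units of 4 deg), then shift in turned axes (units of 20 mm)"
    t,M=pose(p,yaw,lean,ext); s=state(); A=R.from_euler("xyz",s["tool_rot"]).as_matrix()
    print("t",round(s["time_s"],2),"turn",np.round(np.degrees(R.from_matrix(A.T@M).as_rotvec())/4,2),"shift",np.round(M.T@(t-s["tool_pos"])/.02,2),"shift in present axes",np.round(A.T@(t-s["tool_pos"])/.02,2),"point now",np.round(s["tool_pos"]+ext*A[:,2],4),"F",np.round(s["ft_force"],1),"gap",round(float(s["finger_gap"]),2))
E
python3 - <<'E'
from h import *
plan([.43,.03,.22],-2.5,20)
E
```

```text
t 1.55 turn [-1.21  4.9   6.85] shift [  3.32 -30.11   3.28] shift in present axes [ 17.74 -24.69   1.95] point now [ 0.2661 -0.5655  0.2497] F [ 0.3  0.2 -0.2] gap 1.0
```

```bash

python3 -m inch '[[[0,0,0],[-0.12,0.49,0.685],0],[[0,0,0],[-0.12,0.49,0.685],0],[[0,0,0],[-0.12,0.49,0.685],0],[[0,0,0],[-0.12,0.49,0.685],0],[[0,0,0],[-0.12,0.49,0.685],0]]'
python3 -m inch '[[[0,0,0],[-0.12,0.49,0.685],0],[[0,0,0],[-0.12,0.49,0.685],0],[[0,0,0],[-0.12,0.49,0.685],0],[[0,0,0],[-0.12,0.49,0.685],0],[[0,0,0],[-0.12,0.49,0.685],0]]'
python3 -m inch '[[[0.11,-1,0.1],[0,0,0],0],[[0.11,-1,0.1],[0,0,0],0],[[0.11,-1,0.1],[0,0,0],0],[[0.11,-1,0.1],[0,0,0],0],[[0.11,-1,0.1],[0,0,0],0]]'
python3 -m inch '[[[0.11,-1,0.1],[0,0,0],0],[[0.11,-1,0.1],[0,0,0],0],[[0.11,-1,0.1],[0,0,0],0],[[0.11,-1,0.1],[0,0,0],0],[[0.11,-1,0.1],[0,0,0],0]]'
python3 -m inch '[[[0.11,-1,0.1],[0,0,0],0],[[0.11,-1,0.1],[0,0,0],0],[[0.11,-1,0.1],[0,0,0],0],[[0.11,-1,0.1],[0,0,0],0],[[0.11,-1,0.1],[0,0,0],0]]'
python3 - <<'E'
from h import *
plan([.43,.03,.22],-2.5,20)
E
```

```text
time_s: 1.97
tool_pos: [0.2661, -0.5656, 0.4048]
tool_rot: [3.12, -0.176, 0.199]
ft_force: [-0.2, 0.1, 0.7]
finger_gap: 1.002
gripper_force: 0.0
time_s: 2.38
tool_pos: [0.266, -0.5656, 0.4047]
tool_rot: [-3.141, -0.35, -0.046]
ft_force: [-0.1, -0.5, 0.4]
finger_gap: 1.002
gripper_force: 0.0
time_s: 2.8
tool_pos: [0.2842, -0.4653, 0.3991]
tool_rot: [-3.141, -0.349, -0.044]
ft_force: [-0.9, 0.0, 0.6]
finger_gap: 1.0
gripper_force: 0.0
time_s: 3.22
tool_pos: [0.3023, -0.366, 0.3936]
tool_rot: [-3.141, -0.349, -0.043]
ft_force: [0.7, -0.4, 0.2]
finger_gap: 0.996
gripper_force: 0.0
time_s: 3.63
tool_pos: [0.3203, -0.2666, 0.3881]
tool_rot: [-3.141, -0.349, -0.043]
ft_force: [0.5, -0.2, -1.1]
finger_gap: 1.0
gripper_force: 0.0
t 3.63 turn [-0. -0.  0.] shift [  1.67 -15.05   1.8 ] shift in present axes [  1.67 -15.05   1.8 ] point now [ 0.3733 -0.2689  0.2424] F [ 0.5 -0.2 -1.1] gap 1.0
```

Tracking is good; I continue, then look from close by.

```bash

python3 -m inch '[[[0.11,-1,0.12],[0,0,0],0],[[0.11,-1,0.12],[0,0,0],0],[[0.11,-1,0.12],[0,0,0],0],[[0.11,-1,0.12],[0,0,0],0],[[0.11,-1,0.12],[0,0,0],0]]' >/dev/null
python3 -m inch '[[[0.11,-1,0.12],[0,0,0],0],[[0.11,-1,0.12],[0,0,0],0],[[0.11,-1,0.12],[0,0,0],0],[[0.11,-1,0.12],[0,0,0],0],[[0.11,-1,0.12],[0,0,0],0]]' >/dev/null
python3 -m inch '[[[0.11,-1,0.12],[0,0,0],0],[[0.11,-1,0.12],[0,0,0],0],[[0.11,-1,0.12],[0,0,0],0],[[0.11,-1,0.12],[0,0,0],0],[[0.11,-1,0.12],[0,0,0],0]]' 
python3 - <<'E'
from h import *
im=get_image("wrist"); cv2.imwrite("pics/w1.png",im[:,:,::-1])
for l in ["fork","fork_grip","fork_mid","plunger_top","jig","lamp"]: print(l,lm(l,"wrist"))
get_image("scene"); print(lm("fork_grip","scene"),lm("fork","scene"),lm("lamp","scene"))
plan([.5115,.03,.22],-2.5,20)
E
```

```text
time_s: 4.88
tool_pos: [0.3766, 0.0312, 0.3657]
tool_rot: [-3.141, -0.35, -0.044]
ft_force: [0.3, -0.3, 0.1]
finger_gap: 1.0
gripper_force: 0.0
fork [([0.577, -0.1136, -0.0011], 0.69), ([0.5728, 0.0251, 0.0686], 0.57)]
fork_grip [([0.5335, -0.159, 0.0438], 0.93), ([0.5105, 0.0312, 0.1112], 0.64)]
fork_mid [([0.5578, -0.1362, -0.0005], 0.86), ([0.5429, 0.0308, 0.0765], 0.63), ([0.5754, 0.0248, 0.0685], 0.42)]
plunger_top [([0.5711, 0.0275, 0.1085], 0.9)]
jig [([0.5767, 0.0273, 0.0038], 0.75), ([0.5088, -0.3055, -0.0016], 0.57), ([0.4047, 0.0549, 0.0014], 0.55), ([0.7183, -0.2631, 0.0032], 0.43)]
lamp []
[([0.5128, 0.0285, 0.1115], 0.94), ([0.5311, -0.1591, 0.0444], 0.68)] [([0.574, -0.1147, 0.0011], 0.82), ([0.5726, 0.0263, 0.0767], 0.72)] []
t 5.43 turn [ 0.    0.   -0.01] shift [ 3.85 -0.31  1.39] shift in present axes [ 3.85 -0.31  1.39] point now [0.4295 0.0274 0.2199] F [-0.5 -0.5 -0.1] gap 1.0
```

View pics/w1.png

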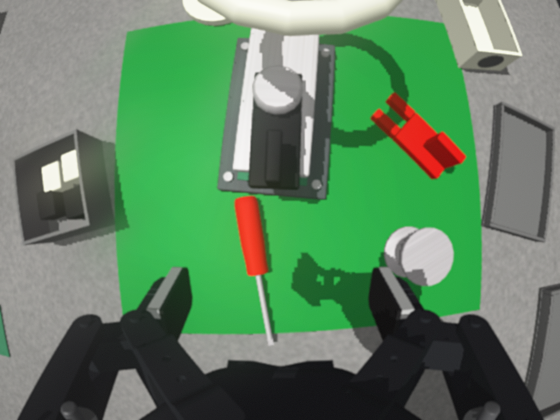

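The wrist view shows the black handle from about (274,131) to (273,182). The fork plate's edges run (253,100)-(249,187) and (304,100)-(300,188). The head is at (278,88), and the red decoy at (418,136) is off to the side.

```bash
python3 - <<'E'
from h import *
print(back("wrist",[[253,100],[249,187],[304,100],[300,188]],.092).round(4))
print(back("wrist",[[273.5,131],[273,180]],.13).round(4), back("wrist",[[277,76]],.108))
plan([.511,.030,.115],-3,20)
E
```

```text
[[5.699e-01 4.520e-02 9.200e-02]
 [4.922e-01 5.100e-02 9.200e-02]
 [5.679e-01 1.000e-04 9.200e-02]
 [4.894e-01 8.000e-03 9.200e-02]]
[[0.5294 0.028  0.13  ]
 [0.4926 0.0299 0.13  ]] [[0.58502881 0.02316288 0.108     ]]
t 5.43 turn [-0.04  0.    0.1 ] shift [ 2.02 -0.37  6.32] shift in present axes [ 2.03 -0.33  6.32] point now [0.4295 0.0274 0.2199] F [-0.5 -0.5 -0.1] gap 1.0
```

```bash

python3 -m inch '[[[0.5,-0.1,0],[-0.12,0,0.33],0],[[0.5,-0.1,0],[0,0,0],0],[[0.5,-0.1,0],[0,0,0],0],[[0.5,0,0],[0,0,0],0],[[0,0,0.5],[0,0,0],0]]' 60 >/dev/null
python3 -m inch '[[[0,0,0.8],[0,0,0],0],[[0,0,0.8],[0,0,0],0],[[0,0,0.8],[0,0,0],0],[[0,0,0.8],[0,0,0],0],[[0,0,0.8],[0,0,0],0]]' 
python3 - <<'E'
from h import *
plan([.511,.029,.119],-4,20)
E
```

```text
time_s: 6.27
tool_pos: [0.4462, 0.0317, 0.2939]
tool_rot: [-3.141, -0.349, -0.068]
ft_force: [1.7, -0.5, 0.4]
finger_gap: 0.999
gripper_force: 0.0
t 6.27 turn [-0.02  0.    0.03] shift [ 0.06 -0.09  1.58] shift in present axes [ 0.06 -0.09  1.58] point now [0.4991 0.0282 0.1482] F [ 1.7 -0.5  0.4] gap 1.0
```

```bash

python3 -m inch '[[[0.06,-0.09,0.5],[0,0,0],0],[[0,0,0.5],[0,0,0],0],[[0,0,0.55],[0,0,0],0],[[0,0,0],[0,0,0],0],[[0,0,0],[0,0,0],0.5]]' 60 >/dev/null
python3 -m inch '[[[0,0,0],[0,0,0],0.7],[[0,0,0],[0,0,0],0.85],[[0,0,0],[0,0,0],1],[[0,0,0],[0,0,0],1],[[0,0,0],[0,0,0],1]]' 60
python3 -m inch '[[[0,0,0],[0,0,0],1],[[0,0,0],[0,0,0],1],[[0,0,0],[0,0,0],1],[[0,0,0],[0,0,0],1],[[0,0,0],[0,0,0],1]]' 60
python3 - <<'E'
from h import *
im=get_image("wrist"); cv2.imwrite("pics/w2.png",im[:,:,::-1])
plan([.511,.029,.119],-4,20)
s=state();A=R.from_euler("xyz",s["tool_rot"]).as_matrix()
print("pull units in tool axes",A.T@np.array([-np.cos(np.radians(-4)),-np.sin(np.radians(-4)),0]))
E
```

```text
time_s: 7.1
tool_pos: [0.457, 0.0328, 0.2663]
tool_rot: [-3.141, -0.349, -0.068]
ft_force: [0.3, 0.9, -0.6]
finger_gap: 0.142
gripper_force: 0.2
time_s: 7.52
tool_pos: [0.457, 0.0328, 0.2662]
tool_rot: [-3.141, -0.349, -0.068]
ft_force: [-2.6, -1.1, 6.0]
finger_gap: 0.132
gripper_force: 61.2
t 7.57 turn [-0.01 -0.    0.02] shift [0.03 0.   0.09] shift in present axes [0.03 0.   0.09] point now [0.5099 0.0293 0.1206] F [-2.  -0.3  6. ] gap 0.13
pull units in tool axes [-0.93958066 -0.00184766 -0.34232262]
```

View pics/w2.png

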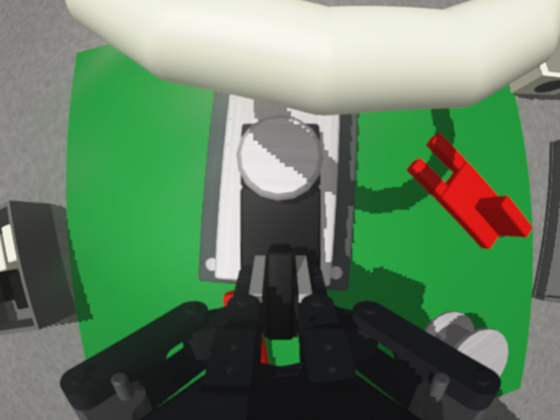

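The wrist view shows the handle pinched squarely between the pads at (280,285), and the prongs are still under the head at (280,157). I pull it level along its own -x.

```bash

python3 -m inch '[[[0.017,0,-0.047],[0,0,0],1],[[-0.33,0,-0.12],[0,0,0],1],[[-0.33,0,-0.12],[0,0,0],1],[[-0.33,0,-0.12],[0,0,0],1],[[-0.33,0,-0.12],[0,0,0],1]]' 60
python3 -m inch '[[[-0.33,0,-0.12],[0,0,0],1],[[-0.33,0,-0.12],[0,0,0],1],[[-0.33,0,-0.12],[0,0,0],1],[[-0.33,0,-0.12],[0,0,0],1],[[-0.33,0,-0.12],[0,0,0],1]]' 60
python3 -m inch '[[[-0.33,0,-0.12],[0,0,0],1],[[-0.33,0,-0.12],[0,0,0],1],[[0,0,0],[0,0,0],1],[[0,0,0],[0,0,0],1],[[0,0,0],[0,0,0],1]]' 60
python3 - <<'E'
from h import *
get_image("wrist");get_image("top")
for c in ["wrist","top"]: print(lm("fork_mid",c),lm("fork",c),lm("fork_grip",c))
plan([.4,.029,.17],-4,20)
E
```

```text
time_s: 7.98
tool_pos: [0.4278, 0.0347, 0.2667]
tool_rot: [-3.141, -0.348, -0.068]
ft_force: [-0.4, 0.0, -2.0]
finger_gap: 0.13
gripper_force: 60.0
time_s: 8.4
tool_pos: [0.3932, 0.0372, 0.2669]
tool_rot: [-3.141, -0.349, -0.068]
ft_force: [0.5, -0.1, -0.6]
finger_gap: 0.132
gripper_force: 60.0
time_s: 8.82
tool_pos: [0.3802, 0.0383, 0.2671]
tool_rot: [-3.141, -0.349, -0.068]
ft_force: [0.2, -0.2, -1.0]
finger_gap: 0.126
gripper_force: 60.1
[([0.5542, -0.1378, -0.0002], 0.94), ([0.4648, 0.0352, 0.0778], 0.78)] [([0.5776, -0.1166, -0.0034], 0.87)] [([0.4319, 0.0342, 0.1146], 0.93), ([0.5351, -0.1588, 0.0442], 0.81)]
[([0.5529, -0.138, -0.0023], 0.84), ([0.468, 0.0327, 0.0752], 0.8)] [([0.4976, 0.0312, 0.0696], 0.8), ([0.5751, -0.113, -0.0032], 0.6)] [([0.5306, -0.1584, 0.0377], 0.83)]
t 9.22 turn [-0.02  0.    0.02] shift [-0.69  0.38 -2.85] shift in present axes [-0.69  0.38 -2.85] point now [0.4328 0.0345 0.1212] F [ 0.6  0.5 -1.9] gap 0.13
```

The fork is clear, about 77 mm out and held level. Next I lift it and carry it to the tray.

```bash

python3 -m inch '[[[0.2,0,-0.56],[0,0,0],1],[[0.2,0,-0.56],[0,0,0],1],[[0.2,0,-0.56],[0,0,0],1],[[0.2,0,-0.56],[0,0,0],1],[[0.2,0,-0.56],[0,0,0],1]]' 60
python3 - <<'E'
from h import *
plan([.4747,-.294,.17],-15.5,20)
E
```

```text
time_s: 9.63
tool_pos: [0.3794, 0.0381, 0.3268]
tool_rot: [-3.141, -0.348, -0.068]
ft_force: [-0.1, -1.1, -2.6]
finger_gap: 0.126
gripper_force: 60.0
t 9.63 turn [-1.    0.01  2.72] shift [ 5.8  14.73  2.71] shift in present axes [ 2.9  15.71  1.64] point now [0.4322 0.0346 0.1811] F [-0.1 -1.1 -2.6] gap 0.13
```

```bash

python3 -m inch '[[[0.1,0.5,0],[0,0,0],1],[[0.1,0.8,0],[0,0,0],1],[[0.1,0.9,0],[0,0,0],1],[[0.1,0.9,0],[0,0,0],1],[[0.1,0.9,0],[0,0,0],1]]' 60 >/dev/null
python3 -m inch '[[[0.15,0.9,0.1],[0,0,0],1],[[0.15,0.9,0.1],[0,0,0],1],[[0.15,0.9,0.1],[0,0,0],1],[[0.15,0.9,0.1],[0,0,0],1],[[0.15,0.9,0.1],[0,0,0],1]]' 60 >/dev/null
python3 -m inch '[[[0.2,0.9,0.1],[0,0,0],1],[[0.2,0.9,0.1],[0,0,0],1],[[0.2,0.9,0.1],[0,0,0],1],[[0.2,0.9,0.1],[0,0,0],1],[[0.2,0.9,0.1],[0,0,0],1]]' 60 >/dev/null
python3 -m inch '[[[0,0.9,0],[-0.2,0,0.54],1],[[0,0.9,0],[-0.2,0,0.54],1],[[0,0.3,0],[-0.2,0,0.54],1],[[0,0,0],[-0.2,0,0.54],1],[[0,0,0],[-0.2,0,0.54],1]]' 60
python3 - <<'E'
from h import *
plan([.4747,-.294,.0526],-15.5,20)
for c in ["top","scene"]:
    get_image(c); print(lm("fork_mid",c),lm("tray",c),lm("fork_grip",c))
E
```

```text
time_s: 11.3
tool_pos: [0.4062, -0.2676, 0.3226]
tool_rot: [3.141, -0.348, -0.275]
ft_force: [-0.1, 0.6, -0.9]
finger_gap: 0.131
gripper_force: 60.1
t 11.3 turn [ 0.03  0.01 -0.06] shift [-1.19  0.36  6.19] shift in present axes [-1.18  0.35  6.19] point now [ 0.4571 -0.282   0.177 ] F [-0.1  0.6 -0.9] gap 0.13
[([0.4927, -0.2909, 0.1352], 0.76), ([0.5534, -0.1344, 0.0022], 0.66)] [([0.5029, -0.2998, 0.0016], 0.74)] [([0.5279, -0.1607, 0.0407], 0.82)]
[([0.5511, -0.1334, 0.0031], 0.83)] [([0.5121, -0.307, -0.0015], 0.84), ([0.2241, -0.4159, 0.0019], 0.7)] [([0.5324, -0.1607, 0.0422], 0.64), ([0.4606, -0.2802, 0.1722], 0.6)]
```

```bash

python3 -m inch '[[[-0.1,0.07,0.6],[0,0,0],1],[[-0.1,0.07,0.6],[0,0,0],1],[[-0.1,0.07,0.6],[0,0,0],1],[[-0.1,0.07,0.6],[0,0,0],1],[[-0.1,0.07,0.6],[0,0,0],1]]' 60 >/dev/null
python3 -m inch '[[[-0.1,0,0.6],[0,0,0],1],[[-0.1,0,0.6],[0,0,0],1],[[-0.1,0,0.6],[0,0,0],1],[[-0.1,0,0.6],[0,0,0],1],[[-0.1,0,0.4],[0,0,0],1]]' 60
python3 - <<'E'
from h import *
plan([.4747,-.294,.0526],-15.5,20)
im=get_image("wrist"); cv2.imwrite("pics/w3.png",im[:,:,::-1])
print(lm("fork_mid","wrist"),lm("tray","wrist"))
E
```

```text
time_s: 12.53
tool_pos: [0.4252, -0.2789, 0.206]
tool_rot: [3.141, -0.348, -0.269]
ft_force: [-0.3, 0.4, -1.3]
finger_gap: 0.129
gripper_force: 60.1
t 12.53 turn [-0.    0.01  0.02] shift [-0.19  0.07  0.34] shift in present axes [-0.19  0.07  0.34] point now [ 0.4762 -0.293   0.0603] F [-0.3  0.4 -1.3] gap 0.13
[([0.5573, -0.139, 0.0004], 0.93), ([0.4759, -0.2906, 0.0542], 0.64), ([0.5105, -0.2999, 0.0152], 0.63)] []
```

View pics/w3.png

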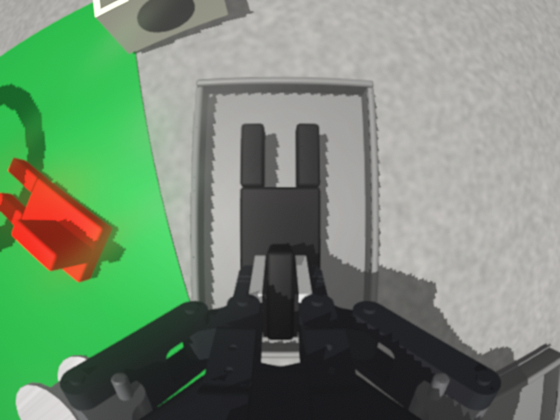

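The wrist view shows the fork centred in the tray, prongs at (280,155) and parallel to the tray walls (200..375). I lower the last millimetres and watch the force.

```bash

python3 -m inch '[[[-0.034,0,0.094],[0,0,0],1],[[-0.034,0,0.094],[0,0,0],1],[[-0.034,0,0.094],[0,0,0],1],[[-0.02,0,0.05],[0,0,0],1],[[0,0,0],[0,0,0],1]]' 60
python3 -m inch '[[[-0.017,0,0.047],[0,0,0],1],[[0,0,0],[0,0,0],1],[[0,0,0],[0,0,0],1],[[0,0,0],[0,0,0],1],[[0,0,0],[0,0,0],1]]' 60
```

```text
time_s: 13.1
tool_pos: [0.425, -0.2788, 0.1999]
tool_rot: [3.141, -0.349, -0.269]
ft_force: [0.8, 0.3, -1.3]
finger_gap: 0.129
gripper_force: 60.1
time_s: 13.52
tool_pos: [0.4251, -0.2788, 0.199]
tool_rot: [3.141, -0.349, -0.269]
ft_force: [-0.6, -0.1, -1.1]
finger_gap: 0.13
gripper_force: 60.1
```

```bash

python3 -m inch '[[[-0.017,0,0.047],[0,0,0],1],[[0,0,0],[0,0,0],1],[[0,0,0],[0,0,0],1],[[0,0,0],[0,0,0],1],[[0,0,0],[0,0,0],1]]' 60
python3 -m inch '[[[-0.017,0,0.047],[0,0,0],1],[[0,0,0],[0,0,0],1],[[0,0,0],[0,0,0],1],[[0,0,0],[0,0,0],1],[[0,0,0],[0,0,0],1]]' 60
```

```text
time_s: 13.93
tool_pos: [0.4251, -0.2788, 0.1979]
tool_rot: [3.141, -0.349, -0.269]
ft_force: [-0.3, 0.2, -0.2]
finger_gap: 0.13
gripper_force: 60.1
time_s: 14.35
tool_pos: [0.4252, -0.2787, 0.1972]
tool_rot: [3.141, -0.349, -0.268]
ft_force: [-2.4, 1.5, 6.0]
finger_gap: 0.129
gripper_force: 61.1
```

Contact at +6 N. I release gently, then back off along the tool axis.

```bash

python3 -m inch '[[[0,0,0],[0,0,0],0.8],[[0,0,0],[0,0,0],0.7],[[0,0,0],[0,0,0],0.5],[[0,0,0],[0,0,0],0.3],[[0,0,0],[0,0,0],0.2]]' 20
python3 -m inch '[[[0,0,0],[0,0,0],0.1],[[0,0,0],[0,0,0],0.1],[[0,0,0],[0,0,0],0.1],[[0,0,-0.3],[0,0,0],0.1],[[0,0,-0.6],[0,0,0],0.1]]'
python3 -m inch '[[[0,0,-1],[0,0,0],0.1],[[0,0,-1],[0,0,0],0.1],[[0,0,-1],[0,0,0],0.1],[[0,0,-1],[0,0,0],0.1],[[0,0,-1],[0,0,0],0.1]]'
python3 - <<'E'
from h import *
im=get_image("wrist"); cv2.imwrite("pics/w4.png",im[:,:,::-1])
print(lm("fork_mid","wrist"),lm("fork_grip","wrist"),lm("tray","wrist"))
get_image("top")
print(lm("fork_mid","top"),lm("fork_grip","top"),lm("tray","top"),lm("plunger_top","top"))
plan([.50,.027,.25],-8,50,.1734)
print(state()["joint_pos"].round(2))
E
```

```text
time_s: 14.77
tool_pos: [0.4251, -0.2788, 0.1968]
tool_rot: [3.141, -0.349, -0.269]
ft_force: [0.5, 0.7, -0.8]
finger_gap: 0.718
gripper_force: 0.0
time_s: 15.18
tool_pos: [0.419, -0.2768, 0.2133]
tool_rot: [3.141, -0.347, -0.268]
ft_force: [0.5, -0.1, 0.2]
finger_gap: 0.901
gripper_force: 0.0
time_s: 15.6
tool_pos: [0.3856, -0.2676, 0.309]
tool_rot: [3.14, -0.349, -0.268]
ft_force: [0.3, -1.0, 0.3]
finger_gap: 0.899
gripper_force: 0.0
[([0.5088, -0.3004, 0.0018], 0.85), ([0.5574, -0.1338, -0.0001], 0.84)] [([0.4732, -0.2948, 0.0466], 0.66), ([0.5345, -0.1602, 0.0426], 0.63)] []
[([0.5528, -0.1336, -0.0026], 0.83), ([0.5097, -0.302, 0.0099], 0.73)] [([0.5306, -0.1602, 0.0387], 0.95), ([0.4789, -0.2968, 0.0471], 0.85)] [([0.5061, -0.3014, 0.002], 0.94)] [([0.5704, 0.0321, 0.1071], 0.45)]
t 16.05 turn [ 1.07  7.51 -1.53] shift [  0.12 -15.39  -4.1 ] shift in present axes [ -3.78 -14.87  -4.27] point now [ 0.4432 -0.2834  0.144 ] F [-0.4 -0.2 -0.5] gap 0.9
[ 0.96  0.28 -0.51  2.17  0.16  0.39 -1.49]
```

View pics/w4.png

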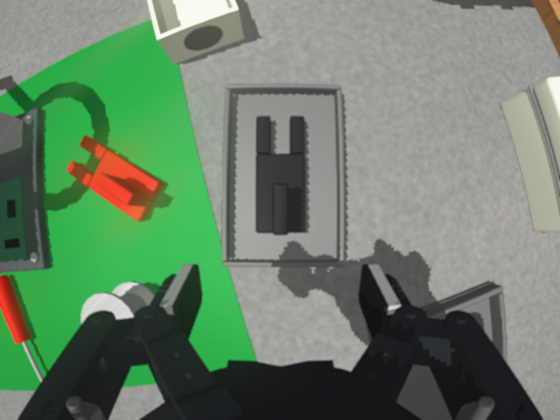

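The fork lies flat and centred in the tray at (281,175), handle up, next to the untouched red decoy. I close the fingers, move across to the jig front and lean the tool to 50°.

```bash

python3 -m inch '[[[0,-0.6,-0.3],[0,0,0],1],[[0,-0.9,-0.3],[0,0,0],1],[[0,-0.9,-0.3],[0,0,0],1],[[0,-0.9,-0.3],[0,0,0],1],[[0,-0.9,-0.3],[0,0,0],1]]' 60 >/dev/null
python3 -m inch '[[[0,-0.9,-0.2],[0,0,0],1],[[0,-0.9,-0.2],[0,0,0],1],[[0,-0.9,-0.2],[0,0,0],1],[[0,-0.9,-0.2],[0,0,0],1],[[0,-0.9,-0.2],[0,0,0],1]]' >/dev/null
python3 -m inch '[[[0,-0.9,0],[0,0,0],1],[[0,-0.9,0],[0,0,0],1],[[0,-0.9,0],[0,0,0],1],[[0,-0.9,0],[0,0,0],1],[[0,-0.9,0],[0,0,0],1]]'
python3 - <<'E'
from h import *
plan([.50,.027,.25],-8,50,.1734)
print(state()["joint_pos"].round(2))
E
```

```text
time_s: 17.3
tool_pos: [0.4397, -0.0071, 0.3546]
tool_rot: [3.141, -0.349, -0.268]
ft_force: [-0.1, -1.0, -0.1]
finger_gap: -0.002
gripper_force: 0.0
t 17.3 turn [ 1.07  7.49 -1.52] shift [-2.24 -2.11 -3.2 ] shift in present axes [-3.76 -1.59 -1.74] point now [ 0.4968 -0.0229  0.1916] F [-0.1 -1.  -0.1] gap -0.0
[ 0.34  0.15 -0.56  2.18  0.45  0.56 -2.39]
```

```bash

python3 -m inch '[[[-0.75,-0.32,-0.35],[0,0,0],1],[[-0.75,-0.32,-0.35],[0,0,0],1],[[-0.75,-0.32,-0.35],[0,0,0],1],[[-0.75,-0.32,-0.35],[0,0,0],1],[[-0.75,-0.32,-0.35],[0,0,0],1]]' 
python3 -m inch '[[[0,0,0],[0.107,0.75,-0.15],1],[[0,0,0],[0.107,0.75,-0.15],1],[[0,0,0],[0.107,0.75,-0.15],1],[[0,0,0],[0.107,0.75,-0.15],1],[[0,0,0],[0.107,0.75,-0.15],1]]' 
python3 -m inch '[[[0,0,0],[0.107,0.75,-0.15],1],[[0,0,0],[0.107,0.75,-0.15],1],[[0,0,0],[0.107,0.75,-0.15],1],[[0,0,0],[0.107,0.75,-0.15],1],[[0,0,0],[0.107,0.75,-0.15],1]]' 
python3 - <<'E'
from h import *
plan([.50,.027,.25],-8,50,.1734)
plan([.56,.029,.125],-8,50,.1734)
print(state()["joint_pos"].round(2))
E
```

```text
time_s: 17.72
tool_pos: [0.3677, 0.0451, 0.3618]
tool_rot: [3.141, -0.349, -0.268]
ft_force: [-0.0, -0.3, 1.3]
finger_gap: 0.003
gripper_force: 0.0
time_s: 18.13
tool_pos: [0.3663, 0.0425, 0.3654]
tool_rot: [-3.131, -0.533, -0.222]
ft_force: [0.4, 0.3, -0.1]
finger_gap: -0.001
gripper_force: 0.0
time_s: 18.55
tool_pos: [0.3599, 0.0311, 0.3784]
tool_rot: [-3.116, -0.705, -0.201]
ft_force: [0.3, -0.6, 0.2]
finger_gap: 0.001
gripper_force: 0.0
t 18.55 turn [ 0.26  2.39 -0.65] shift [-0.44 -0.77  0.79] shift in present axes [-0.34 -0.77  0.84] point now [0.4709 0.0131 0.2463] F [ 0.3 -0.6  0.2] gap 0.0
t 18.55 turn [ 0.26  2.39 -0.65] shift [-3.33 -1.29  7.07] shift in present axes [-2.17 -1.29  7.51] point now [0.4709 0.0131 0.2463] F [ 0.3 -0.6  0.2] gap 0.0
[ 1.07 -0.14 -1.26  2.41  0.79  0.17 -2.74]
```

The arm's wrist is at its limits (j7 -2.74). A half roll of the tool about its axis frees it, and a 40° lean also clears the ring by calculation. I check the camera's position on the tool and test the roll direction.

```bash

python3 -m inch '[[[0,0,0],[0,0,-1],1],[[0,0,0],[0,0,-1],1],[[0,0,0],[0,0,-1],1],[[0,0,0],[0,0,-1],1],[[0,0,0],[0,0,-1],1]]' 
python3 - <<'E'
from h import *
s=state();A=R.from_euler("xyz",s["tool_rot"]).as_matrix()
m=camera_model("wrist"); Rm=R.from_rotvec(m["rvec"]).as_matrix()
print("cam in tool",A.T@(-Rm.T@m["tvec"]-s["tool_pos"]),"axis",A.T@Rm[2])
print(s["joint_pos"].round(2),A.round(2))
E
```

```text
time_s: 18.97
tool_pos: [0.3595, 0.0347, 0.3783]
tool_rot: [2.878, -0.661, 0.26]
ft_force: [0.3, -0.2, 0.1]
finger_gap: 0.001
gripper_force: 0.0
cam in tool [0.08216232 0.0001279  0.03104157] axis [-3.10842110e-01  8.94117677e-04  9.50461142e-01]
[ 0.97 -0.12 -1.2   2.41  0.91  0.2  -2.52] [[ 0.76  0.09  0.64]
 [ 0.2  -0.97 -0.1 ]
 [ 0.61  0.21 -0.76]]
```

```bash

python3 -m inch '[[[0,0,0],[0,0,-1],1],[[0,0,0],[0,0,-1],1],[[0,0,0],[0,0,-1],1],[[0,0,0],[0,0,-1],1],[[0,0,0],[0,0,-1],1]]' >/dev/null
python3 -m inch '[[[0,0,0],[0,0,-1],1],[[0,0,0],[0,0,-1],1],[[0,0,0],[0,0,-1],1],[[0,0,0],[0,0,-1],1],[[0,0,0],[0,0,-1],1]]' >/dev/null
python3 -m inch '[[[0,0,0],[0,0,-1],1],[[0,0,0],[0,0,-1],1],[[0,0,0],[0,0,-1],1],[[0,0,0],[0,0,-1],1],[[0,0,0],[0,0,-1],1]]' >/dev/null
python3 -m inch '[[[0,0,0],[0,0,-1],1],[[0,0,0],[0,0,-1],1],[[0,0,0],[0,0,-1],1],[[0,0,0],[0,0,-1],1],[[0,0,0],[0,0,-1],1]]' >/dev/null
python3 -m inch '[[[0,0,0],[0,0,-1],1],[[0,0,0],[0,0,-1],1],[[0,0,0],[0,0,-1],1],[[0,0,0],[0,0,-1],1],[[0,0,0],[0,0,-1],1]]' >/dev/null
python3 -m inch '[[[0,0,0],[0,0,-1],1],[[0,0,0],[0,0,-1],1],[[0,0,0],[0,0,-1],1],[[0,0,0],[0,0,-1],1],[[0,0,0],[0,0,-1],1]]' >/dev/null
python3 -m inch '[[[0,0,0],[0,0,-1],1],[[0,0,0],[0,0,-1],1],[[0,0,0],[0,0,-1],1],[[0,0,0],[0,0,-1],1],[[0,0,0],[0,0,-1],1]]' >/dev/null
python3 -m inch '[[[0,0,0],[0,0,-1],1],[[0,0,0],[0,0,-1],1],[[0,0,0],[0,0,-1],1],[[0,0,0],[0,0,-1],1],[[0,0,0],[0,0,-1],1]]' 
cat >> h.py <<'E'
_pose=pose
def pose(p,yaw,lean,ext):  # tool rolled half a turn: camera on the underside
    t,M=_pose(p,yaw,lean,ext); return t,M@np.diag([-1,-1,1])
E
python3 - <<'E'
from h import *
plan([.50,.027,.25],-8,43,.1734)
print(state()["joint_pos"].round(2))
get_image("scene"); get_image("top"); print(lm("plunger_top","scene"),lm("plunger_top","top"))
E
```

```text
time_s: 22.3
tool_pos: [0.3595, 0.0347, 0.3783]
tool_rot: [3.119, 0.704, 2.954]
ft_force: [0.5, 0.3, 0.2]
finger_gap: -0.001
gripper_force: 0.0
t 22.3 turn [-0.14 -0.66 -0.52] shift [-0.75  0.59  0.8 ] shift in present axes [-0.77  0.63  0.76] point now [0.4704 0.0176 0.2462] F [0.5 0.3 0.2] gap -0.0
[ 0.48 -0.09 -0.81  2.42  1.07  0.29  0.08]
[([0.5726, 0.0241, 0.1095], 0.61)] [([0.574, 0.0297, 0.1086], 0.66)]
```

```bash

python3 -m inch '[[[0,0,0],[-0.07,-0.33,-0.26],1],[[0,0,0],[-0.07,-0.33,-0.26],1],[[0,0,0],[0,0,0],1],[[0,0,0],[0,0,0],1],[[0,0,0],[0,0,0],1]]'
python3 - <<'E'
from h import *
plan([.566,.028,.128],-8,43,.1734)
print(state()["joint_pos"].round(2))
E
```

```text
time_s: 22.92
tool_pos: [0.3599, 0.034, 0.3784]
tool_rot: [3.138, 0.75, 2.994]
ft_force: [-0.2, -1.0, 0.4]
finger_gap: -0.001
gripper_force: 0.0
t 22.92 turn [-0.02 -0.01 -0.08] shift [1.04 1.14 7.48] shift in present axes [1.04 1.14 7.48] point now [0.4768 0.0173 0.2515] F [-0.2 -1.   0.4] gap -0.0
[ 0.5  -0.09 -0.84  2.44  1.29  0.28 -0.11]
```

```bash

python3 -m inch '[[[0.35,0.38,0.2],[0,0,-0.08],1],[[0.35,0.38,0.4],[0,0,0],1],[[0.35,0.38,0.6],[0,0,0],1],[[0,0,0.8],[0,0,0],1],[[0,0,0.8],[0,0,0],1]]'
python3 -m inch '[[[0,0,0.8],[0,0,0],1],[[0,0,0.8],[0,0,0],1],[[0,0,0.8],[0,0,0],1],[[0,0,0.6],[0,0,0],1],[[0,0,0],[0,0,0],1]]'
python3 - <<'E'
from h import *
plan([.566,.028,.128],-8,43,.1734)
print(state()["joint_pos"].round(2))
im=get_image("wrist"); cv2.imwrite("pics/w5.png",im[:,:,::-1])
print(lm("plunger_top","wrist"))
E
```

```text
time_s: 23.33
tool_pos: [0.386, 0.0538, 0.3227]
tool_rot: [-3.14, 0.75, 3.003]
ft_force: [-0.7, -1.0, 1.3]
finger_gap: 0.004
gripper_force: 0.0
time_s: 23.75
tool_pos: [0.4272, 0.0471, 0.2775]
tool_rot: [-3.14, 0.747, 3.001]
ft_force: [-0.5, -0.2, -0.9]
finger_gap: -0.001
gripper_force: 0.0
t 23.75 turn [-0.04 -0.05 -0.01] shift [-0.02  0.02  1.58] shift in present axes [-0.03  0.02  1.58] point now [0.5437 0.0303 0.1503] F [-0.5 -0.2 -0.9] gap -0.0
[ 0.37  0.38 -0.91  2.45  1.93  0.7  -0.75]
[([0.5733, 0.0267, 0.1102], 0.75), ([0.7204, -0.2635, 0.0038], 0.16)]
```

View pics/w5.png

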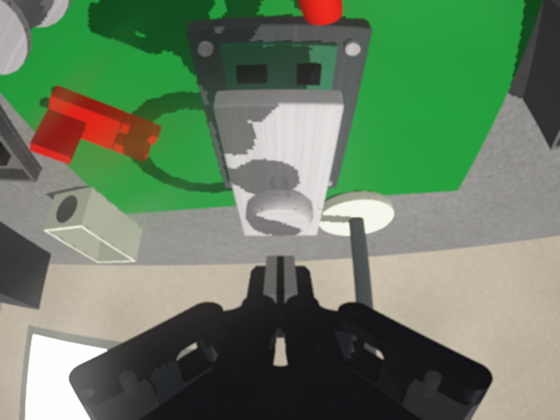

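The wrist view, now from below, shows the free plunger head at (280,212) directly ahead of the closed fingertips at (280,258). I advance to just above it.

```bash

python3 -m inch '[[[0,0,0.4],[0,0,0],1],[[0,0,0.4],[0,0,0],1],[[0,0,0.4],[0,0,0],1],[[0,0,0.37],[0,0,0],1],[[0,0,0],[0,0,0],1]]'
python3 - <<'E'
from h import *
plan([.566,.028,.118],-8,43,.1734)
get_image("top");get_image("scene")
print(lm("plunger_top","top"),lm("plunger_top","scene"))
s=state();A=R.from_euler("xyz",s["tool_rot"]).as_matrix(); print("down in tool axes",A.T@[0,0,-1])
E
```

```text
time_s: 24.27
tool_pos: [0.4482, 0.0442, 0.2552]
tool_rot: [-3.14, 0.749, 3.003]
ft_force: [-0.1, 0.5, -0.7]
finger_gap: -0.002
gripper_force: 0.0
t 24.27 turn [-0.02 -0.02  0.01] shift [0.33 0.02 0.4 ] shift in present axes [0.33 0.02 0.4 ] point now [0.5651 0.0275 0.1283] F [-0.1  0.5 -0.7] gap -0.0
[([0.5084, -0.3019, 0.0001], 0.73), ([0.5734, 0.0295, 0.1088], 0.48)] [([0.5765, 0.0222, 0.1103], 0.46)]
down in tool axes [0.68164454 0.00174202 0.73168141]
```

```bash

python3 -m inch '[[[0.08,0,0.09],[0,0,0],1],[[0.08,0,0.09],[0,0,0],1],[[0.08,0,0.09],[0,0,0],1],[[0.08,0,0.09],[0,0,0],1],[[0.08,0,0.09],[0,0,0],1]]'
python3 -m inch '[[[0.07,0,0.075],[0,0,0],1],[[0.07,0,0.075],[0,0,0],1],[[0.07,0,0.075],[0,0,0],1],[[0,0,0],[0,0,0],1],[[0,0,0],[0,0,0],1]]'
```

```text
time_s: 24.88
tool_pos: [0.4476, 0.0445, 0.2439]
tool_rot: [-3.139, 0.75, 3.004]
ft_force: [0.3, 0.1, -0.6]
finger_gap: -0.003
gripper_force: 0.0
time_s: 25.3
tool_pos: [0.4477, 0.0445, 0.238]
tool_rot: [-3.139, 0.75, 3.004]
ft_force: [-1.4, -0.8, 3.0]
finger_gap: 0.004
gripper_force: 1.5
```

```bash

python3 -m inch '[[[0.07,0,0.075],[0,0,0],1],[[0.07,0,0.075],[0,0,0],1],[[0.07,0,0.075],[0,0,0],1],[[0,0,0],[0,0,0],1],[[0,0,0],[0,0,0],1]]'
python3 -m inch '[[[0.07,0,0.075],[0,0,0],1],[[0.035,0,0.037],[0,0,0],1],[[0,0,0],[0,0,0],1],[[0,0,0],[0,0,0],1],[[0,0,0],[0,0,0],1]]'
```

```text
time_s: 25.72
tool_pos: [0.4477, 0.0445, 0.2319]
tool_rot: [-3.139, 0.751, 3.004]
ft_force: [-3.3, -0.8, 6.3]
finger_gap: -0.003
gripper_force: 3.3
time_s: 26.13
tool_pos: [0.4477, 0.0446, 0.229]
tool_rot: [-3.139, 0.751, 3.004]
ft_force: [-4.2, -0.4, 8.6]
finger_gap: 0.0
gripper_force: 4.2
```

```bash

python3 -m inch '[[[0.035,0,0.037],[0,0,0],1],[[0.035,0,0.037],[0,0,0],1],[[0,0,0],[0,0,0],1],[[0,0,0],[0,0,0],1],[[0,0,0],[0,0,0],1]]'
python3 -m inch '[[[0.035,0,0.037],[0,0,0],1],[[0,0,0],[0,0,0],1],[[0,0,0],[0,0,0],1],[[0,0,0],[0,0,0],1],[[0,0,0],[0,0,0],1]]'
```

```text
time_s: 26.55
tool_pos: [0.4476, 0.0447, 0.2276]
tool_rot: [-3.138, 0.753, 3.005]
ft_force: [-10.8, -1.2, 19.2]
finger_gap: 0.001
gripper_force: 9.7
time_s: 26.97
tool_pos: [0.4475, 0.0447, 0.2272]
tool_rot: [-3.137, 0.755, 3.006]
ft_force: [-17.3, -1.3, 28.9]
finger_gap: -0.004
gripper_force: 14.7
```

It is at the stop: the force rises with no further travel. I hold it, then release upward and back out along the tool axis.

```bash

python3 -m inch '[[[0,0,0],[0,0,0],1],[[0,0,0],[0,0,0],1],[[0,0,0],[0,0,0],1],[[0,0,0],[0,0,0],1],[[0,0,0],[0,0,0],1]]' >/dev/null
python3 -m inch '[[[0,0,0],[0,0,0],1],[[0,0,0],[0,0,0],1],[[0,0,0],[0,0,0],1],[[0,0,0],[0,0,0],1],[[0,0,0],[0,0,0],1]]'
python3 -m inch '[[[-0.1,0,-0.11],[0,0,0],1],[[-0.1,0,-0.11],[0,0,0],1],[[-0.1,0,-0.11],[0,0,0],1],[[-0.1,0,-0.11],[0,0,0],1],[[-0.1,0,-0.11],[0,0,0],1]]'
python3 -m inch '[[[-0.1,0,-0.11],[0,0,0],1],[[-0.1,0,-0.11],[0,0,0],1],[[-0.1,0,-0.11],[0,0,0],1],[[-0.1,0,-0.11],[0,0,0],1],[[0,0,-0.4],[0,0,0],1]]'
python3 -m inch '[[[0,0,-0.8],[0,0,0],1],[[0,0,-0.8],[0,0,0],1],[[0,0,-0.8],[0,0,0],1],[[0,0,-0.8],[0,0,0],1],[[0,0,0],[0,0,0],1]]'
python3 - <<'E'
from h import *
im=get_image("scene"); cv2.imwrite("pics/s9.png",cv2.resize(im[150:360,60:400],None,fx=2.2,fy=2.2)[:,:,::-1])
get_image("top");print(lm("plunger_top","scene"),lm("fork_mid","scene"),lm("plunger_top","top"),lm("fork_mid","top"),state()["time_s"],state()["ft_force"])
E
```

```text
time_s: 27.8
tool_pos: [0.4475, 0.0447, 0.2272]
tool_rot: [-3.137, 0.755, 3.006]
ft_force: [-17.3, -1.1, 29.5]
finger_gap: 0.001
gripper_force: 14.7
time_s: 28.22
tool_pos: [0.4477, 0.0446, 0.2408]
tool_rot: [-3.139, 0.751, 3.004]
ft_force: [0.6, -0.7, -0.6]
finger_gap: 0.001
gripper_force: 0.0
time_s: 28.63
tool_pos: [0.4422, 0.0452, 0.2584]
tool_rot: [-3.14, 0.75, 3.003]
ft_force: [0.6, 0.1, 0.5]
finger_gap: 0.002
gripper_force: 0.0
time_s: 29.05
tool_pos: [0.397, 0.0521, 0.3068]
tool_rot: [-3.138, 0.753, 3.006]
ft_force: [0.3, 0.3, 0.5]
finger_gap: -0.002
gripper_force: 0.0
[([0.5792, 0.0235, 0.1098], 0.51)] [([0.5062, -0.3011, 0.0042], 0.9), ([0.5516, -0.1327, 0.0047], 0.87)] [([0.5739, 0.0292, 0.1109], 0.66)] [([0.5106, -0.3023, 0.0097], 0.93), ([0.5522, -0.1331, -0.0017], 0.77)] 29.35 [-0.32551124 -1.07767076 -0.48533603]
```

View pics/s9.png

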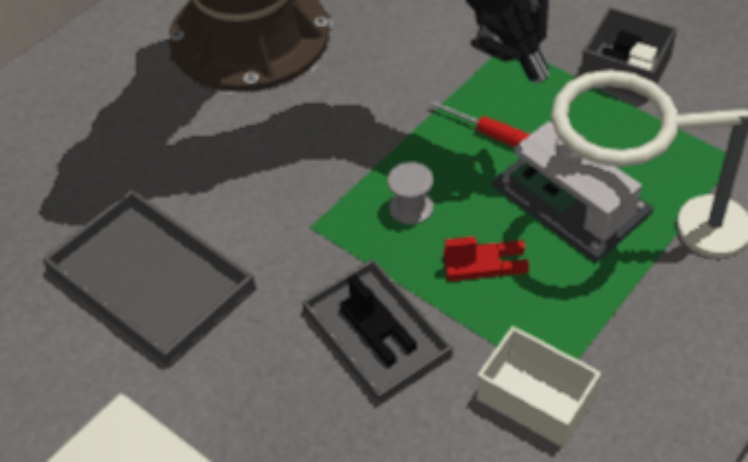

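The black fork lies in the small tray at (375,320), the plunger is up, the gripper is clear at (515,40), and the bystanders are where they were.

```bash
python3 -c "
from rig import *
print(finish_job())"
```

```text
the job is handed in; nothing more can be done
None
```

I handed the job in at about 29 s: the fork lies flat, handle up, in the low tray, and the plunger was held at its stop for about 1.2 s and sprang back up; the final picture shows the lamp and bystanders in place, but no verdict was returned.

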